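# Clamp a marble plaque in the inlay jig

### The job

Push the jig's sliding stop up against the octagonal marble plaque until the plaque is held snug, flat side to flat side, between the stop and the fixed steel fence. Then turn the black T-handle on the stop clockwise until the clamp is tight, so the stop is locked, and let go. Leave the tubs of stone chips and the hammer where they are.

Things in the scene. Friction and masses are not known exactly. Their poses are not given: they have to be found in the camera images.
- jig: Fixed plywood board lying on the bench, 150 mm (its x) by 350 mm (its y) by 20 mm thick, with a steel fence bar across its -y end and a slot along y for the sliding stop. Origin: on the bench under the board, 20 mm from the board's middle (board spans y -155 to +195 mm, x -75 to +75). z up. Board top is at z = 20 mm.
- fence_face (a point): Middle of the fence's inner face, in the jig frame at (0, -110, 30) mm; the face looks to the jig's +y. The fence is 130 mm wide in x, 25 mm thick, and its top is 45 mm above the bench.
- plaque: Loose octagonal marble plaque, 120 mm across flats, 20 mm thick, about 0.6 kg, with a small inlaid flower on top. It lies on the board between fence and stop, a few mm to 20 mm away from the fence and slightly turned. Origin: centre of its underside; z up; its x and y axes point at the middles of flat sides. Pushed by the stop it slides to the fence and squares itself under a firm push of 15 to 20 N (polished marble on smooth steel).
- stop (a joint): Travel in m of the sliding stop along its slot toward the fence (the jig's -y direction), range 0 to 0.105. The gap between fence and jaw is 205 mm minus the travel, so with the plaque snug the travel is 0.085. It slides stiffly (about 5 N, plus about 5 N for the plaque) and stays where left while the clamp is loose; with the clamp tight it cannot be slid.
- stop_jaw (a point): Middle of the stop's jaw face (the side that meets the plaque; it looks to the jig's -y), 10 mm above the board. The jaw plate is 100 mm wide and 32 mm high, 6 mm thick; behind it the stop is an aluminium block 80 mm wide in x, its top 60.5 mm above the bench.
- stop_back (a point): Middle of the stop's flat back face (the side away from the plaque; it looks to the jig's +y), 40 mm above the bench and 70 mm behind the jaw face. A good place to push.
- handle (a joint): Angle in rad of the clamp T-handle, turning clockwise seen from above as it grows, range 0 (slack) to 1.6 (end stop). At 0 the bar lies across the slot (along the jig's x); it starts slack, between 0 and 0.35. The clamp begins to bite at about 0.8, is tight beyond 1.2; it stays where left. It needs about 0.1 to 0.2 N m.
- handle_axis (a point): Point on the T-handle's vertical axis at mid height of its bar, 83.5 mm above the bench, 35 mm behind the jaw face, turning with the handle: its x axis runs along the bar. The bar is 84 mm long (42 mm to each side of the axis), 14 mm wide and 22 mm high, its underside 12 mm and its top 34 mm above the stop's block; a 24 mm round hub is at the middle. It may be pushed at an end or pinched.
- handle_far_end (a point): The end of the bar that points to the jig's +x at handle angle 0; 42 mm from the axis, at mid height. Pushing it toward the fence tightens the clamp.
- tub_a: Bystander: round plastic tub of reddish stone chips, 76 mm across, 42 mm high, standing on the bench beside the jig's +x side. Origin: centre of its underside.
- tub_b: Bystander: like tub_a, with bluish chips, nearer the stop's end of the jig.
- hammer: Bystander: 220 mm hammer lying on the bench beyond the fence end of the jig. Origin near its middle, underside.
Not all that is in view belongs to the job. Of the things shaped like the plaque, the marble one is meant.

How it is judged:
By the outcome, as a careful person would: the job done as asked, in the order asked, and still so for the second after the job is handed in, with the robot touching nothing.
It also fails if it takes over 45 s, if anything falls off the work surface, if the arm or the gripper's body presses on something with over 40 N, if the wrist force passes 120 N, or if a joint passes its speed limit or range.

### The arm

A 6-joint arm with a two-finger parallel gripper is mounted at the origin on the work surface. World frame = base frame: x ahead of the robot, y to its left, z up, the work surface at z = 0. Lengths are in m, angles in rad, forces in N, time in s.
With the tool pointing down it reaches from about 0.3 to 0.875 m from the base axis. Payload 6.4 kg.
Tool frame: the origin (TCP) lies on the mounting face of the last link; the fingertips stand 166 mm ahead of it and the grasp point (between the pads) lies 147 mm ahead of it; z points along the fingers, y is the line along which they close (so a half turn about z gives the same grasp; the last joint's range is limited). The gripper opens to 88 mm and grips with 3 to 60 N. Pads are 18 mm wide; open, the fingers measure 123 mm over their backs; the gripper's body (75 mm by 187 mm) begins 45 mm behind the grasp point.
Start: joints at [1.027, 0.181, 1.607, -0, 1.354, -0.206], TCP at [0.191, 0.543, 0.405] pointing down, gripper open.
Joint ranges: [-2.99, 2.99], [-0.89, 2.07], [0.3, 2.58], [-1.14, 4.28], [0, 2.63], [-3.12, 3.12]. Speed limits (rad/s): [2.57, 2.57, 3.01, 3.14, 3.14, 3.14].

### API

Orientations are given as a unit quaternion [w, x, y, z].
In Python, from station import r, optics, ticket gives the robot as it stands.
- The arm moves only by the tool drive_tool, never from a script. Its argument "moves" is a list of rows, each a list of 7 numbers: the closure, from 0 (fully open) to 1 (shut), then the shift along the world's x, y, z each as a share of 40 mm, from -1 to 1, then the turn, a rotation vector about the world's x, y, z each as a share of 6 degrees, from -1 to 1. In form: [[gripper, tx, ty, tz, ax, ay, az], ...]. A call has 1 to 8 rows; each row shifts and turns the commanded pose from where the row before left it; what a row does not reach is not made up. A row lasts 1/12 s, in which the tool goes at most 41.7 mm and 7.16 degrees, less where a joint would pass 70% of its speed; a pose out of reach is approached as far as the arm can. A call with a number of a shift or a turn outside -1 to 1 is refused whole. A call with a gripper value outside its range is refused whole. The fingers move at their own pace and stop on an object; "force" is the grip in N (left out, the last holds). Time passes only in rows, so rows that do not move let the fingers close. It gives the time, the measured TCP pose, the force, the opening and the grip force at its end, in the units of the state.
- r.get_state(): the state, without advancing time (a new reading comes with each control period).
- optics.snapshot(name): name is "side" or "top" or "wrist"; returns the picture (420x560x3 uint8, red, green, blue); there is no depth.
- optics.camera_info(name): a dict with "fx", "fy", "cx", "cy" (pixels), "distortion" ([k1, k2, p1, p2, k3] as OpenCV has them; the pictures are not rectified), "extrinsics" (4x4, takes a point from camera to world coordinates). Camera axes: x right, y down, z forward; pixel columns grow to the right and rows downward; lengths in m; the calibration is good to about 2 mm. A picture is of the moment at which its call begins: read the wrist's pose just before it. camera_info takes no time and is no camera call; for the wrist camera it gives the pose at the moment of the call.
- ticket.close_job(): hands the job in; it is judged then, once.
The state is a dict: "time_s": time; "qpos": joint angles; "joint_velocities": joint speeds; "effort": joint torques, N m; "tool_pos": TCP position; "orientation": TCP orientation; "contact_force": force on the tool from outside, world axes, zero at the start; "wrist_torque": the same for the moment, N m; "grip_width": opening from 0.0 (shut) to 1.0 (fully open); "grip_force": force on a finger pad.
Only numpy, scipy, OpenCV 4.12 (cv2) and the standard library are available. Lean on these libraries where they do the work, as an engineer would, in place of code of your own. Each camera call takes 0.05 s, during which the arm holds its last target. There are 200 camera calls.

## Working session

There is one attempt and no reset: what is moved stays moved. The work goes in short steps, Python scripts to look and compute and a tool call to move; the robot and the scene stay as the last step left them, time stands still between calls to the robot, and variables do not carry over. Pictures are saved under pics/ and viewed, at most 10 in all, crops included, and the job is handed in when it is done.

Besides the shell and the picture viewer there is one more tool, called in YAML: its name, and indented under it one key for each argument. drive_tool: Moves the arm, as the interface text tells. Its arguments: {"type":"object","properties":{"moves":{"type":"array","items":{"type":"array","items":{"type":"number"}}},"force":{"type":"number"}},"required":["moves"]}

```bash
mkdir -p pics; cat > h.py <<'E'
import numpy as np, cv2, json
from station import r, optics, ticket
def snap(n,f):
    im=optics.snapshot(n); cv2.imwrite('pics/'+f,im[:,:,::-1]); return im
def pix(n,uv,z,ci=None):
    "pixels -> world points at height z"
    ci=ci or optics.camera_info(n); E=np.array(ci['extrinsics'])
    K=np.array([[ci['fx'],0,ci['cx']],[0,ci['fy'],ci['cy']],[0,0,1.]])
    p=cv2.undistortPoints(np.array(uv,float).reshape(-1,1,2),K,np.array(ci['distortion'],float))[:,0]
    d=np.c_[p,np.ones(len(p))]@E[:3,:3].T; o=E[:3,3]
    return o+d*((np.broadcast_to(z,len(d))-o[2])/d[:,2])[:,None]
def proj(n,P,ci=None):
    ci=ci or optics.camera_info(n); E=np.linalg.inv(np.array(ci['extrinsics']))
    K=np.array([[ci['fx'],0,ci['cx']],[0,ci['fy'],ci['cy']],[0,0,1.]])
    return cv2.projectPoints(np.array(P,float),cv2.Rodrigues(E[:3,:3])[0],E[:3,3],K,np.array(ci['distortion'],float))[0][:,0]
E
python3 - <<'E'
from h import *
a=snap('top','top0.png');b=snap('side','side0.png')
for n in('top','side'): print(n,np.round(np.array(optics.camera_info(n)['extrinsics'])[:3],3).tolist())
s=r.get_state();print(s['tool_pos'],s['orientation'],s['time_s'])
E
```

```text
top [[-0.018, -0.996, 0.091, 0.486], [-1.0, 0.018, -0.003, -0.031], [0.002, -0.091, -0.996, 1.035]]
side [[0.998, -0.045, 0.051, 0.499], [-0.068, -0.72, 0.69, -0.949], [0.005, -0.692, -0.722, 1.027]]
[0.19040887 0.54231896 0.40390981] [-2.90912020e-04  1.68062058e-01  9.85776106e-01 -7.27066106e-04] 0.1
```

View pics/top0.png

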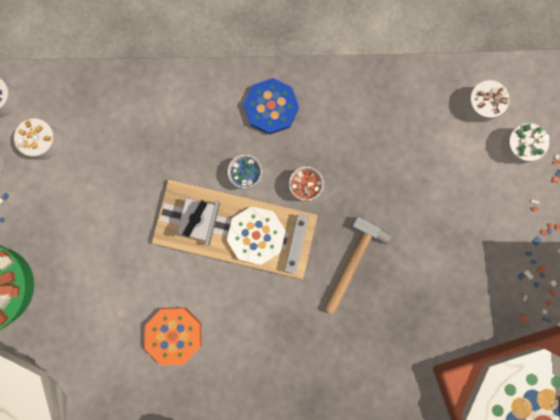

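View pics/side0.png

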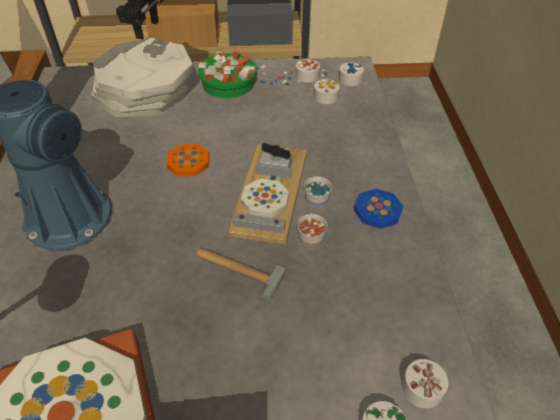

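The top view shows the board (corners about (168,181), (317,213), (304,278), (153,244)), the fence at right, the marble plaque at (256,235) and the stop at (197,219). The tubs are at (245,171) and (306,184). The blue and orange octagons are decoys. I'll zoom in for accuracy.

```bash
python3 - <<'E'
from h import *
im=cv2.imread('pics/top0.png')[170:290,145:325]
cv2.imwrite('pics/crop0.png',cv2.resize(im,None,fx=4.4,fy=4.4,interpolation=cv2.INTER_CUBIC))
c=pix('top',[(168,181),(317,213),(304,278),(153,244)],0.02)
print(c.round(4).tolist())
n=np.linalg.norm
print([n(c[i]-c[(i+1)%4]).round(4) for i in range(4)])
E
```

```text
[[0.6509, 0.2044, 0.02], [0.5718, -0.1327, 0.02], [0.4266, -0.0996, 0.02], [0.5087, 0.2374, 0.02]]
[np.float64(0.3463), np.float64(0.1489), np.float64(0.3469), np.float64(0.146)]
```

View pics/crop0.png

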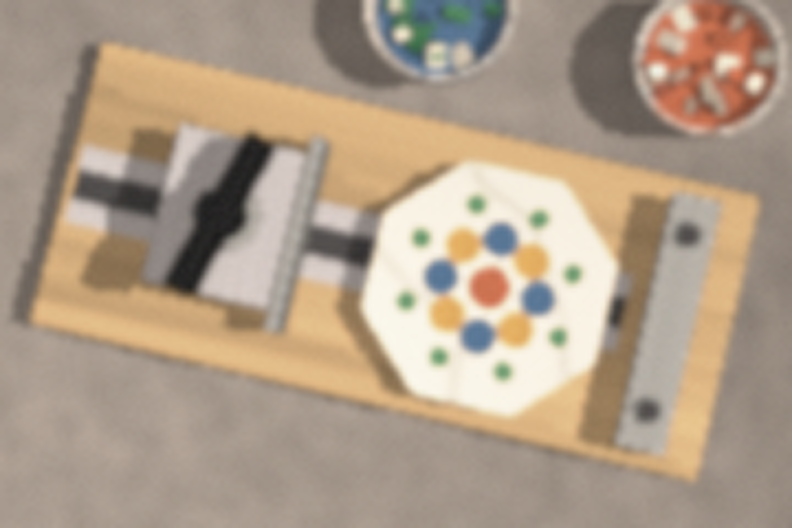

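```bash
cat > jig.py <<'E'
from h import *
f=lambda L:np.array(L,float)/4.4+[145,170]-0.4
c=pix('top',f([(103,43),(760,200),(695,480),(30,322)]),.02)[:,:2]
J=np.array([(75,195),(75,-155),(-75,-155),(-75,195)])/1000.
m=J.mean(0); H=(J-m).T@(c-c.mean(0)); th=np.arctan2(H[0,1]-H[1,0],H[0,0]+H[1,1])
R=np.array([[np.cos(th),-np.sin(th)],[np.sin(th),np.cos(th)]]); o=c.mean(0)-R@m
def toj(P): return (np.array(P)[:,:2]-o)@R
def tow(p): return np.array(p)@R.T+o
E
python3 - <<'E'
from jig import *
print('th',np.degrees(th),'o',o,'res mm',((toj(c)-J)*1000).round(1).tolist())
print('fence top inner edge',(toj(pix('top',f([(672,195),(618,445)]),.045))*1000).round(1).tolist())
print('handle c, +x end, -x end',(toj(pix('top',f([(220,214),(260,140),(180,288)]),.0945))*1000).round(1).tolist())
print('jaw front top',(toj(pix('top',f([(325,140),(280,330)]),.052))*1000).round(1).tolist())
print('block back top',(toj(pix('top',f([(180,125),(147,282)]),.0605))*1000).round(1).tolist())
P=toj(pix('top',f([(382,215),(470,160),(567,182),(618,262),(605,345),(515,415),(410,390),(362,300)]),.04))*1000
print('plaque',P.round(1).tolist(),P.mean(0))
print('tubs',(toj(pix('top',f([(438,10),(710,62)]),.042))*1000).round(1))
E
```

```text
th -14.44423952434263 o [0.53461275 0.03455298] res mm [[-1.1, -0.6], [-1.6, 0.6], [1.7, 0.9], [1.1, -0.9]]
fence top inner edge [[63.0, -109.0], [-64.4, -111.1]]
handle c, +x end, -x end [[-0.4, 99.9], [38.4, 90.2], [-38.9, 109.6]]
jaw front top [[49.0, 66.2], [-48.0, 64.8]]
block back top [[38.9, 136.4], [-40.1, 132.8]]
plaque [[19.7, 30.8], [57.1, -5.8], [57.6, -56.1], [24.2, -90.4], [-17.8, -93.6], [-62.1, -57.9], [-62.2, -3.9], [-24.1, 30.2]] [ -0.94323348 -30.82614745]
tubs [[ 127.5   28. ]
 [ 133.6 -112.4]]
```

Jig pose: origin (0.5346, 0.0346), yaw −14.44°. It agrees with the fence (y −110), the jaw width (97 mm), the back face (y ≈ 135) and the handle radius. Stop travel is about 0.030 and the handle about 0.25 rad. Next I go behind the stop with the fingers closed, at jig (0, 160).

drive_tool:
  moves:
    - [1, 0.64, -0.588, 0, 0, 0, -0.946]
    - [1, 0.64, -0.588, 0, 0, 0, -0.946]
    - [1, 0.64, -0.588, 0, 0, 0, -0.946]
    - [1, 0.64, -0.588, 0, 0, 0, -0.946]
    - [1, 0.64, -0.588, 0, 0, 0, -0.946]
    - [1, 0.64, -0.588, 0, 0, 0, -0.946]
    - [1, 0.64, -0.588, 0, 0, 0, -0.946]
    - [1, 0.64, -0.588, 0, 0, 0, -0.946]
  force: 30

```text
time_s: 0.77
tool_pos: [0.3962, 0.353, 0.4044]
orientation: [-0.0, 0.538, 0.843, -0.0]
contact_force: [-0.7, 0.7, -0.9]
grip_width: 0.422
grip_force: 0.0
```

drive_tool:
  moves:
    - [1, 0.64, -0.588, 0, 0, 0, -0.946]
    - [1, 0.64, -0.588, 0, 0, 0, -0.946]
    - [1, 0.64, -0.588, 0, 0, 0, -0.946]
    - [1, 0.64, -0.588, 0, 0, 0, -0.946]
    - [1, 0.64, -0.588, 0, 0, 0, -0.946]
    - [1, 0.64, -0.588, 0, 0, 0, -0.946]
    - [1, 0.64, -0.588, 0, 0, 0, -0.946]
    - [1, 0, 0, 0, 0, 0, 0]

```text
time_s: 1.43
tool_pos: [0.578, 0.1853, 0.4041]
orientation: [0.001, 0.794, 0.608, -0.0]
contact_force: [0.4, 0.1, -0.3]
grip_width: 0.002
grip_force: 0.0
```

drive_tool:
  moves:
    - [1, 0, 0, -0.8, 0, 0, 0]
    - [1, 0, 0, -0.8, 0, 0, 0]
    - [1, 0, 0, -0.8, 0, 0, 0]
    - [1, 0, 0, -0.8, 0, 0, 0]
    - [1, 0, 0, -0.8, 0, 0, 0]
    - [1, 0, 0, -0.8, 0, 0, 0]
    - [1, 0, 0, 0, 0, 0, 0]
    - [1, 0, 0, 0, 0, 0, 0]

```text
time_s: 2.1
tool_pos: [0.5733, 0.1898, 0.2109]
orientation: [-0.001, 0.79, 0.613, -0.002]
contact_force: [0.7, -0.5, 0.9]
grip_width: 0.004
grip_force: 0.0
```

```bash
python3 - <<'E'
from jig import *
a=cv2.cvtColor(snap('top','t1.png'),cv2.COLOR_RGB2BGR);b=cv2.cvtColor(snap('side','s1.png'),cv2.COLOR_RGB2BGR)
A=cv2.resize(a[140:290,140:330],(570,450),interpolation=2);B=cv2.resize(b[110:260,190:350],None,fx=1.4375*0,fy=0,dsize=(230,216)) if 0 else cv2.resize(b[110:260,210:330],(0,0),fx=1.9,fy=1.9)
h=np.zeros((450,800,3),np.uint8);h[:,:570]=A;h[:B.shape[0],572:572+B.shape[1]]=B[:, :228]
cv2.imwrite('pics/c1.png',h)
s=r.get_state();print(s['tool_pos'],s['orientation'],s['contact_force'],toj([s['tool_pos']])*1000)
E
```

```text
[0.57536906 0.19003287 0.21462725] [5.97698964e-04 7.90531227e-01 6.12420484e-01 1.08283493e-03] [ 0.09411537 -0.53106313 -0.15243556] [[  0.68549304 160.7314646 ]]
```

View pics/c1.png

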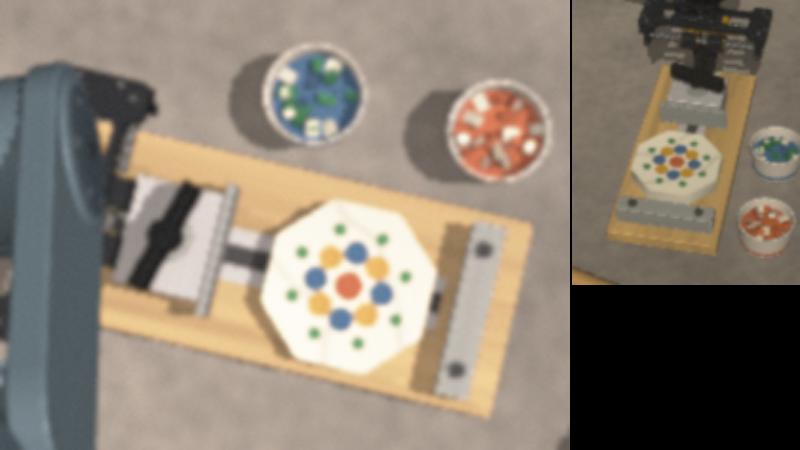

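The closed fingers are centred behind the stop's back face and clear of the handle; nothing has been disturbed. I lower 8 mm and begin the push in 8 mm rows.

drive_tool:
  moves:
    - [1, 0, 0, -0.2, 0, 0, 0]
    - [1, -0.05, -0.194, 0, 0, 0, 0]
    - [1, -0.05, -0.194, 0, 0, 0, 0]
    - [1, -0.025, -0.097, 0, 0, 0, 0]
    - [1, -0.025, -0.097, 0, 0, 0, 0]
    - [1, -0.025, -0.097, 0, 0, 0, 0]
    - [1, -0.025, -0.097, 0, 0, 0, 0]
    - [1, -0.025, -0.097, 0, 0, 0, 0]

```text
time_s: 2.87
tool_pos: [0.5659, 0.1547, 0.2058]
orientation: [0.0, 0.791, 0.612, 0.001]
contact_force: [1.2, 4.5, 2.4]
grip_width: 0.003
grip_force: 2.6
```

drive_tool:
  moves:
    - [1, -0.025, -0.097, 0, 0, 0, 0]
    - [1, -0.025, -0.097, 0, 0, 0, 0]
    - [1, -0.025, -0.097, 0, 0, 0, 0]
    - [1, -0.025, -0.097, 0, 0, 0, 0]
    - [1, -0.025, -0.097, 0, 0, 0, 0]

```text
time_s: 3.28
tool_pos: [0.561, 0.1356, 0.2059]
orientation: [0.0, 0.791, 0.612, 0.002]
contact_force: [1.4, 7.0, 1.4]
grip_width: 0.006
grip_force: 3.7
```

drive_tool:
  moves:
    - [1, -0.025, -0.097, 0, 0, 0, 0]
    - [1, -0.025, -0.097, 0, 0, 0, 0]
    - [1, -0.012, -0.048, 0, 0, 0, 0]
    - [1, -0.012, -0.048, 0, 0, 0, 0]

```text
time_s: 3.62
tool_pos: [0.5581, 0.1245, 0.2059]
orientation: [-0.0, 0.791, 0.612, 0.002]
contact_force: [4.5, 17.6, -1.2]
grip_width: 0.006
grip_force: 9.3
```

drive_tool:
  moves:
    - [1, -0.012, -0.048, 0, 0, 0, 0]

```text
time_s: 3.7
tool_pos: [0.5579, 0.1239, 0.206]
orientation: [-0.001, 0.791, 0.612, 0.004]
contact_force: [7.6, 28.7, -3.2]
grip_width: 0.008
grip_force: 14.0
```

drive_tool:
  moves:
    - [1, 0, 0, 0, 0, 0, 0]
    - [1, 0, 0, 0, 0, 0, 0]
    - [1, 0, 0, 0, 0, 0, 0]

```text
time_s: 3.95
tool_pos: [0.5579, 0.1241, 0.2059]
orientation: [-0.001, 0.791, 0.612, 0.004]
contact_force: [5.6, 18.7, -2.0]
grip_width: 0.007
grip_force: 9.7
```

```bash
python3 - <<'E'
from jig import *
a=snap('top','t2.png')[:,:,::-1]; b=snap('side','s2.png')[:,:,::-1]
A=cv2.resize(a[170:290,215:325],None,fx=4.4,fy=4.4,interpolation=2); B=cv2.resize(b[140:245,225:310],None,fx=3.6,fy=3.6,interpolation=2)
h=np.zeros((528,484+306,3),np.uint8);h[:,:484]=A;h[:B.shape[0],484:]=B
cv2.imwrite('pics/c2.png',h); s=r.get_state();print(s['tool_pos'],s['contact_force'],toj([s['tool_pos']])*1000)
E
```

```text
[0.55789675 0.1241485  0.20591518] [ 6.12473179 17.92283922 -1.07567817] [[ 0.19950613 92.57138461]]
```

View pics/c2.png

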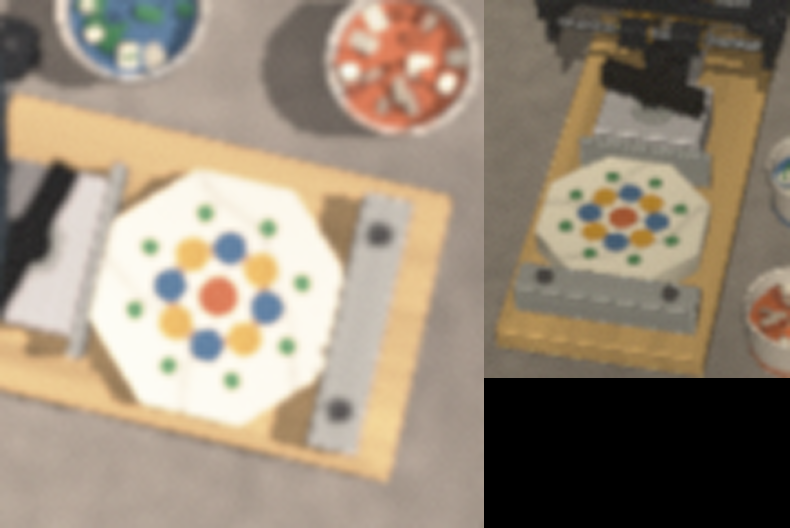

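Jaw and plaque appear in contact and the plaque is near the fence at crop x ≈ 330–345. I'll check squareness from the eight green dots and the gap from the jaw edge.

```bash
python3 - <<'E'
from jig import *
for n in ('top0','t2'):
    im=cv2.imread(f'pics/{n}.png'); B,G,R_=[im[...,i].astype(int) for i in range(3)]
    w=np.clip(G-np.maximum(R_,B)-8,0,None).astype(float); w[:192]=0;w[270:]=0;w[:,:220]=0;w[:,300:]=0
    k,l,st,ce=cv2.connectedComponentsWithStats((w>0).astype(np.uint8))
    pts=[]
    for i in range(1,k):
        if st[i,4]>=3:
            m=l==i; yy,xx=np.nonzero(m); pts.append((np.average(xx,weights=w[m]),np.average(yy,weights=w[m])))
    P=toj(pix('top',pts,.04))*1000; c0=P.mean(0); a=np.degrees(np.arctan2(*(P-c0).T[::-1])); 
    print(n,len(pts),c0.round(1),np.linalg.norm(P-c0,axis=1).round(1),(np.sort(a)%45).round(1))
g=lambda L:np.array(L,float)/4.4+[215,170]-.4
print('jaw top front',(toj(pix('top',g([(127,165),(80,357)]),.052))*1000).round(1).tolist())
print('plaque fence flat',(toj(pix('top',g([(345,275),(326,358)]),.04))*1000).round(1).tolist())
E
```

```text
top0 8 [ -3.2 -30.4] [42.4 42.6 42.6 42.5 42.4 42.5 42.8 42.5] [22.8 22.7 22.5 22.7 22.4 22.6 22.7 22.2]
t2 8 [ -3.3 -49.4] [42.5 42.6 42.5 42.5 42.5 42.4 42.6 42.4] [22.4 22.5 22.3 22.3 22.4 22.4 22.4 22.5]
jaw top front [[49.5, 9.8], [-48.5, 9.7]]
plaque fence flat [[21.9, -109.0], [-20.7, -109.2]]
```

The plaque is square (dots at 22.4° mod 45°) and centred at y −49.4. The jaw is at y ≈ 9.8 (target 10), so it's snug. Next I work out the handle-turn path.

```bash
python3 - <<'E'
from jig import *
im=cv2.imread('pics/t2.png')
p0=toj([r.get_state()['tool_pos']])[0]*1000
def C(phi,rho,d): return np.array([rho*np.cos(phi)+d*np.sin(phi),45-rho*np.sin(phi)+d*np.cos(phi)])
w=lambda dj:(R@dj/40).round(3)
print('backoff',w(np.array([0,20.])))
print('to start total',(R@(C(.25,35,27)-p0-[0,20])).round(1))
phis=np.r_[.25,.25,.25+np.arange(1,13)*.1]; ds=np.r_[27,19,[19]*12]
for i in range(1,len(phis)): print(round(phis[i],2),w(C(phis[i],35,ds[i])-C(phis[i-1],35,ds[i-1])),round(-np.degrees(phis[i]-phis[i-1])/6,3))
E
```

```text
backoff [0.125 0.484]
to start total [ 26.6 -58.6]
0.25 [-0.096 -0.175] -0.0
0.35 [-0.005 -0.099] -0.955
0.45 [-0.015 -0.098] -0.955
0.55 [-0.025 -0.096] -0.955
0.65 [-0.035 -0.093] -0.955
0.75 [-0.044 -0.089] -0.955
0.85 [-0.052 -0.085] -0.955
0.95 [-0.061 -0.079] -0.955
1.05 [-0.068 -0.072] -0.955
1.15 [-0.075 -0.065] -0.955
1.25 [-0.081 -0.058] -0.955
1.35 [-0.087 -0.049] -0.955
1.45 [-0.091 -0.04 ] -0.955
```

drive_tool:
  moves:
    - [1, 0.125, 0.484, 0, 0, 0, 0]
    - [1, 0, 0, 0.75, 0, 0, 0]
    - [1, 0, 0, 0.75, 0, 0, 0]
    - [1, 0, 0, 0, 0, 0, 0]

```text
time_s: 4.38
tool_pos: [0.5642, 0.1411, 0.2706]
orientation: [0.003, 0.791, 0.612, 0.003]
contact_force: [2.3, -0.1, 1.2]
grip_width: 0.009
grip_force: 0.0
```

drive_tool:
  moves:
    - [1, 0.222, -0.488, 0, 0, 0, -0.8]
    - [1, 0.222, -0.488, 0, 0, 0, -0.8]
    - [1, 0.222, -0.488, 0, 0, 0, -0.8]
    - [1, 0, 0, 0, 0, 0, 0]
    - [1, 0, 0, 0, 0, 0, 0]

```text
time_s: 4.8
tool_pos: [0.5888, 0.0813, 0.2648]
orientation: [0.0, 0.861, 0.508, -0.0]
contact_force: [0.3, 0.1, 0.2]
grip_width: 0.007
grip_force: 0.0
```

```bash
python3 - <<'E'
from jig import *
a=snap('top','t3.png')[:,:,::-1]; b=snap('side','s3.png')[:,:,::-1]
A=cv2.resize(a[170:290,215:325],None,fx=4,fy=4,interpolation=2); B=cv2.resize(b[120:245,225:315],None,fx=3.8,fy=3.8,interpolation=2)
h=np.zeros((480,440+342,3),np.uint8);h[:,:440]=A;h[:B.shape[0],440:]=B
cv2.imwrite('pics/c3.png',h); s=r.get_state();print(s['tool_pos'],s['orientation'],s['contact_force'],toj([s['tool_pos']])*1000)
t=np.array(s['tool_pos'])-[0,0,.166]; print(proj('side',[t]))
E
```

```text
[0.58822941 0.08275579 0.26453603] [-2.68351410e-04  8.60875646e-01  5.08815238e-01 -3.22643482e-04] [-0.99159208  1.14001283 -0.47944061] [[39.89828735 60.05317514]]
[[288.09715906 159.21623295]]
```

View pics/c3.png

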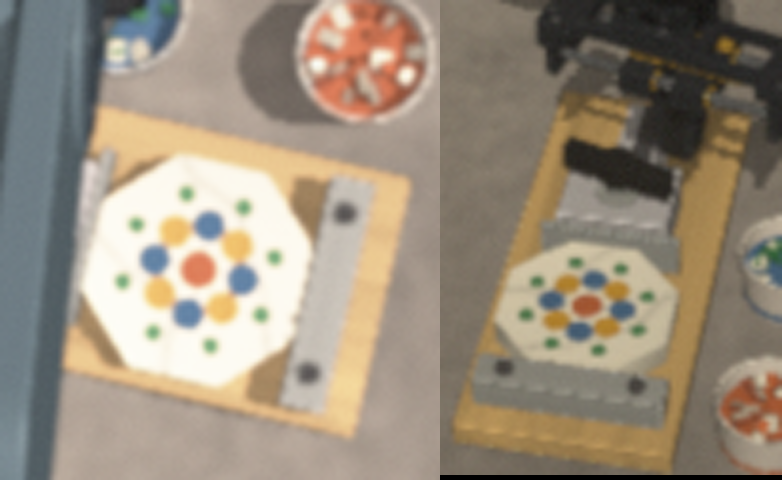

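The fingertips (side-crop ≈ (675,130)) sit behind the bar's +x end, and the stop and plaque have stayed in place. I descend 20 mm and make contact.

drive_tool:
  moves:
    - [1, 0, 0, -0.5, 0, 0, 0]
    - [1, 0, 0, 0, 0, 0, 0]
    - [1, -0.05, -0.09, 0, 0, 0, 0]
    - [1, -0.02, -0.04, 0, 0, 0, 0]
    - [1, 0, 0, 0, 0, 0, 0]

```text
time_s: 5.32
tool_pos: [0.5857, 0.0779, 0.2451]
orientation: [-0.0, 0.861, 0.509, 0.0]
contact_force: [0.2, 2.7, -1.3]
grip_width: 0.003
grip_force: 0.7
```

drive_tool:
  moves:
    - [1, -0.005, -0.099, 0, 0, 0, -0.955]
    - [1, -0.015, -0.098, 0, 0, 0, -0.955]
    - [1, -0.025, -0.096, 0, 0, 0, -0.955]
    - [1, -0.035, -0.093, 0, 0, 0, -0.955]
    - [1, -0.044, -0.089, 0, 0, 0, -0.955]

```text
time_s: 5.73
tool_pos: [0.5813, 0.0589, 0.2457]
orientation: [-0.0, 0.961, 0.277, 0.001]
contact_force: [1.8, 3.4, -0.6]
grip_width: 0.003
grip_force: 1.5
```

Contact force of about 4 N, as expected. I continue the arc.

drive_tool:
  moves:
    - [1, -0.052, -0.085, 0, 0, 0, -0.955]
    - [1, -0.061, -0.079, 0, 0, 0, -0.955]
    - [1, -0.068, -0.072, 0, 0, 0, -0.955]
    - [1, -0.075, -0.065, 0, 0, 0, -0.955]
    - [1, -0.081, -0.058, 0, 0, 0, -0.955]

```text
time_s: 6.15
tool_pos: [0.5682, 0.0444, 0.2459]
orientation: [-0.0, 1.0, 0.031, 0.002]
contact_force: [3.2, 2.7, -0.9]
grip_width: 0.009
grip_force: 1.9
```

drive_tool:
  moves:
    - [1, -0.087, -0.049, 0, 0, 0, -0.955]
    - [1, -0.091, -0.04, 0, 0, 0, -0.955]
    - [1, 0, 0, 0, 0, 0, 0]
    - [1, 0, 0, 0, 0, 0, 0]

```text
time_s: 6.48
tool_pos: [0.561, 0.0405, 0.2459]
orientation: [0.0, 0.998, -0.065, 0.001]
contact_force: [1.9, 1.5, 1.1]
grip_width: 0.004
grip_force: 1.1
```

drive_tool:
  moves:
    - [1, 0.5, -0.05, 0, 0, 0, 0]
    - [1, 0, 0, 0.9, 0, 0, 0]
    - [1, 0, 0, 0.9, 0, 0, 0]
    - [1, -0.3, 0.8, 0.5, 0, 0, 0]
    - [1, -0.3, 0.8, 0.5, 0, 0, 0]
    - [1, -0.3, 0.8, 0.5, 0, 0, 0]
    - [1, -0.3, 0.8, 0, 0, 0, 0]
    - [1, -0.3, 0.8, 0, 0, 0, 0]

```text
time_s: 7.15
tool_pos: [0.52, 0.1998, 0.3789]
orientation: [-0.0, 0.998, -0.065, 0.002]
contact_force: [-0.2, 0.2, -0.4]
grip_width: 0.003
grip_force: 0.0
```

drive_tool:
  moves:
    - [1, -0.3, 0.8, 0, 0, 0, 0]
    - [1, -0.3, 0.8, 0, 0, 0, 0]
    - [1, -0.3, 0.8, 0, 0, 0, 0]
    - [1, 0, 0, 0, 0, 0, 0]
    - [1, 0, 0, 0, 0, 0, 0]

```text
time_s: 7.57
tool_pos: [0.4835, 0.2959, 0.3768]
orientation: [0.0, 0.998, -0.064, -0.0]
contact_force: [-0.2, -1.3, -0.6]
grip_width: 0.006
grip_force: 0.0
```

```bash
python3 - <<'E'
from jig import *
a=snap('top','t4.png')[:,:,::-1]
cv2.imwrite('pics/c4.png',cv2.resize(a[160:290,145:325],None,fx=4.4,fy=4.4,interpolation=2))
print(r.get_state()['contact_force'])
E
```

```text
[ 0.30001999 -0.20585208 -0.64332557]
```

View pics/c4.png

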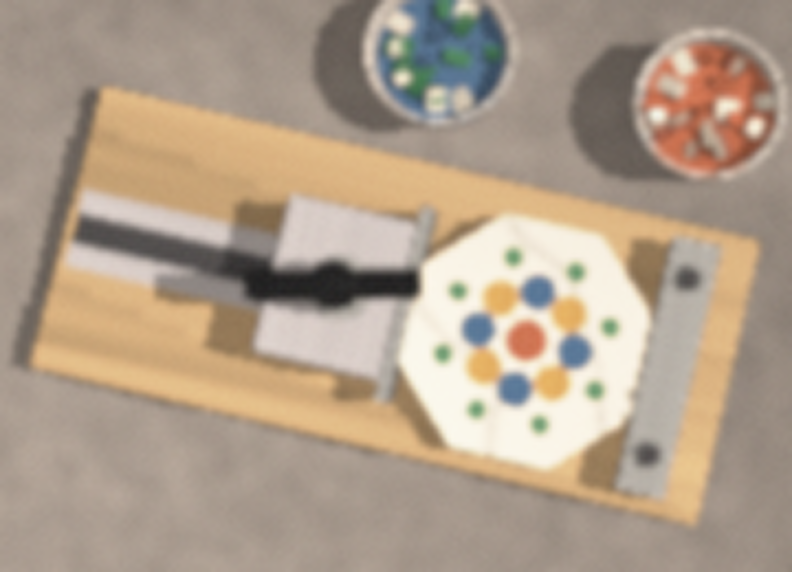

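```bash
python3 - <<'E'
from jig import *
im=cv2.imread('pics/t4.png').max(2).astype(int)
y,x=np.mgrid[160+45:160+80,195:243]; sub=im[160+45:160+80,195:243]
m=(sub<55)&(y-160<72)&(y-160>58)&(x>203)
p=np.c_[x[m],y[m]]; P=toj(pix('top',p,.0945))*1000
vx,vy,_,_=cv2.fitLine(P.astype(np.float32),cv2.DIST_HUBER,0,.01,.01).ravel()
print(len(p),P.mean(0),np.ptp(P,axis=0),'phi',np.arctan2(abs(vy),abs(vx)),vx,vy)
P=toj(pix('top',np.array([(247,285),(418,282)])/4.4+[144.6,159.6],.0945))*1000;print(P)
s=r.get_state();print(s['tool_pos'],s['qpos'])
E
```

```text
177 [-0.64507183 45.07584608] [26.62541177 71.18379901] phi 1.336601 0.23206034 -0.9727014
[[-9.91151839 84.30506399]
 [10.28994107  5.63246628]]
[0.48413879 0.29481739 0.37677103] [ 3.37874386e-01  1.89140817e-01  1.65568527e+00 -9.61471930e-04
  1.29718498e+00  2.03868391e+00]
```

The handle measures 1.33 rad, past the 1.2 needed to be tight. The plaque centre hasn't moved (264.5, 237.4), the jaw and fence are still in contact, the tubs are in place and the arm is clear. I'm handing in.

```bash
python3 -c "
from station import ticket
print(ticket.close_job())"
```

```text
the job is handed in; nothing more can be done
None
```

The job is handed in: the plaque sits snug and square between stop and fence, the T-handle is at about 1.33 rad (tight beyond 1.2), the tubs weren't moved, the arm never went near the hammer, and the arm is clear.

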